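# Swing the gas nozzle over the beaker and open the valve

### The job

Set up the gas drying stand: with a fingertip, push its swinging arm round until the nozzle is over the middle of the glass beaker, and only then push the valve lever at the other end of the stand round until it lies in line with the pipe, pointing away from the column. Push both gently, without gripping them, and do not move the beaker or the other vessels and things that stand about.

Things in the scene. Friction and masses are not known exactly. Their poses are not given: they have to be found in the camera images.
- stand: gas drying stand, fixed to the worktop: grey base plate 90 x 310 x 12 mm, with a vertical steel column (22 mm thick, top of its black cap at 218 mm) near one end and a brass valve near the other, joined by a level pipe 46 mm above the worktop. Origin on the worktop under the column; its own -y axis runs along the pipe to the valve, which is 190 mm away; z up
- swing_arm (a joint): angle of the stand's swinging arm about the vertical column, rad, counter-clockwise from above positive; 0: the arm points along the stand's +y axis (away from the valve). It turns from -1.62 to +1.62 and stays where it is left (stiff: about 0.15 N m). The arm is a level aluminium bar 10 mm wide, occupying heights 180 to 200 mm, with its free flat sides between 19 mm (hub) and 130 mm from the column's axis; its end carries the nozzle
- column_top (a point): point on the arm's turning axis at the height of the bar's middle (190 mm)
- nozzle_tip (a point): lower end of the brass nozzle under the end of the swinging arm, 140 mm from the column's axis and 160 mm above the worktop; the nozzle's holder is 20 mm thick
- valve_lever (a joint): angle of the valve lever about its vertical spindle, rad, counter-clockwise from above positive; near 0: shut, the lever lies crosswise to the pipe, along the stand's -x axis; 1.57: open, the lever lies in line with the pipe, along the stand's -y axis; stop at 1.60. Stays where it is left (stiff: about 0.18 N m)
- valve_axis (a point): point on the valve lever's turning axis, at the height of the lever's middle (89 mm)
- lever_end (a point): outer end of the valve lever, 85 mm from its axis, 89 mm above the worktop; the lever's black handle is 16 mm wide, 18 mm tall (heights 80 to 98 mm) and covers 27 to 85 mm from the axis
- beaker_middle (a point): clear glass beaker, open at the top, with a stirring rod leaning in it (73 mm across, rim 94 mm and rod's end 136 mm above the worktop), loose, one of four different vessels that stand in any order under the circle of the nozzle; this point is on its axis, 50 mm above the worktop
- jar: stain jar with a knobbed lid, 56 mm across, 115 mm tall, loose; origin at the centre of its underside
- cup: low specimen cup with a screw lid, 60 mm across, 64 mm tall, loose; origin at the centre of its underside
- vial: small reagent bottle, 31 mm across, 75 mm tall, loose; origin at the centre of its underside
- tape: roll of tape lying flat, 104 mm across, 25 mm tall, loose, to the right of the work; origin at the centre of its underside
Not all that is in view belongs to the job. What is shaped like the part that bears beaker_middle but blue or red is not meant.

How it is judged:
By the outcome, as a careful person would: the job done as asked, in the order asked, and still so for the second after the job is handed in, with the robot touching nothing.
It also fails if it takes over 64 s, if anything falls off the work surface, if the arm or the gripper's body presses on something with over 40 N, if the wrist force passes 120 N, or if a joint passes its speed limit or range.

### The arm

A 6-joint arm with a two-finger parallel gripper is mounted at the origin on a cart in front of the work surface, level with it; the furniture and walls round the work are solid. World frame = base frame: x ahead of the robot, y to its left, z up, the work surface at z = 0. Lengths are in m, angles in rad, forces in N, time in s.
With the tool pointing down it reaches from about 0.425 to 0.95 m from the base axis. Payload 3.5 kg.
Tool frame: the origin (TCP) lies midway between the tips of the shut fingers; the grasp point (between the pads) lies 19 mm behind it; z points along the fingers, y is the line along which they close (so a half turn about z gives the same grasp; the last joint's range is limited). The gripper opens to 85 mm and grips with 20 to 120 N. Pads are 22 mm wide; open, the fingers measure 114 mm over their backs; the gripper's body (76 mm by 85 mm) begins 54 mm behind the grasp point. The pads swing forward as they close: fully open they stand 13 mm farther back than shut.
Start: joints at [-1.494, 0.286, 1.577, -0, 1.279, -0.15], TCP at [0.152, -0.658, 0.231] pointing down, gripper open.
Joint ranges: [-2.77, 2.77], [-0.9, 2.22], [0.21, 2.48], [-1.53, 4.67], [0.24, 2.81], [-2.84, 2.84]. Speed limits (rad/s): [2.79, 2.79, 3.14, 3.14, 3.14, 3.14].

### API

Orientations are given as a rotation vector (axis times angle).
In Python, from cell import bot gives the robot as it stands.
- The arm moves only by the tool send_rows, never from a script. Its argument "targets" is one flat list of numbers, 7 for each row, row after row: the shift along the tool's x, y, z in cm, then the turn, a rotation vector about the tool's x, y, z in rad, then the opening in per cent of the stroke, from 0 (shut) to 100 (fully open). In form: [x, y, z, wx, wy, wz, hand, x, y, z, wx, wy, wz, hand, ...]. A call has exactly 8 rows; each row is the pose to reach, as a shift and turn from the pose commanded when the call began, along the tool's axes at that moment; what a row does not reach only later rows make up. A row lasts 1/12 s, in which the tool goes at most 41.7 mm and 7.16 degrees, less where a joint would pass 70% of its speed; a pose out of reach is approached as far as the arm can. A call with a gripper value outside its range is refused whole. The fingers move at their own pace and stop on an object; "grip_force" is the grip in N (left out, the last holds). Time passes only in rows, so rows that repeat a pose let the fingers close, or fill a call up. It gives the time, the measured TCP pose, the force, the opening and the grip force at its end, in the units of the state.
- bot.sense(): the state, without advancing time (a new reading comes with each control period).
- bot.snapshot(name): name is "side" or "top"; returns the picture (384x512x3 uint8, red, green, blue); there is no depth.
- bot.camera_params(name): a dict with "fx", "fy", "cx", "cy" (pixels), "distortion" ([k1, k2, p1, p2, k3] as OpenCV has them; the pictures are not rectified), "world_to_cam" (4x4, takes a point from world to camera coordinates). Camera axes: x right, y down, z forward; pixel columns grow to the right and rows downward; lengths in m; the calibration is good to about 2 mm. A picture is of the moment at which its call begins. camera_params takes no time and is no camera call.
- bot.hand_in(): hands the job in; it is judged then, once.
The state is a dict: "time": time; "joints": joint angles; "joint_vel": joint speeds; "joint_efforts": joint torques, N m; "tcp_pos": TCP position; "tool_rot": TCP orientation; "force": force on the tool from outside, world axes, zero at the start; "ft_torque": the same for the moment, N m; "finger_gap": opening from 0.0 (shut) to 1.0 (fully open); "gripper_force": force on a finger pad.
Only numpy, scipy, OpenCV 4.12 (cv2) and the standard library are available. Lean on these libraries where they do the work, as an engineer would, in place of code of your own. Each camera call takes 0.05 s, during which the arm holds its last target. There are 200 camera calls.

## Working session

There is one attempt and no reset: what is moved stays moved. The work goes in short steps, Python scripts to look and compute and a tool call to move; the robot and the scene stay as the last step left them, time stands still between calls to the robot, and variables do not carry over. Pictures are saved under pics/ and viewed, at most 10 in all, crops included, and the job is handed in when it is done.

Besides the shell and the picture viewer there is one more tool, called after "Call:" as a command line: name --argument value ..., lists and objects as JSON in quotes. send_rows: Moves the arm, as the interface text tells. Its arguments: {"type":"object","properties":{"targets":{"type":"array","items":{"type":"number"}},"grip_force":{"type":"number"}},"required":["targets"]}

```bash
mkdir -p pics; python3 - <<'E'
from cell import bot
import cv2
for n in("side","top"):
    im=bot.snapshot(n); cv2.imwrite(f"pics/{n}0.png",cv2.resize(im[:,:,::-1],(800,600),interpolation=cv2.INTER_CUBIC))
    p=bot.camera_params(n); print(n,p)
s=bot.sense();print(s["time"],s["tcp_pos"],s["tool_rot"],s["finger_gap"])
E
```

```text
side {'fx': 470.0438378440836, 'fy': 470.0438378440836, 'cx': 246.18798771824953, 'cy': 191.42916280516963, 'distortion': array([0.05786904, 0.        , 0.        , 0.        , 0.        ]), 'world_to_cam': array([[-0.94682535,  0.32166086, -0.00748637,  0.57208207],
       [ 0.26589512,  0.76915085, -0.58112543,  0.03198464],
       [-0.18116715, -0.55221488, -0.81377957,  1.39362472],
       [ 0.        ,  0.        ,  0.        ,  1.        ]])}
top {'fx': 365.9903197387135, 'fy': 365.9903197387135, 'cx': 260.18305006057767, 'cy': 199.07339322028696, 'distortion': array([-0.02439772,  0.        ,  0.        ,  0.        ,  0.        ]), 'world_to_cam': array([[-0.00192116, -0.99951909, -0.03094999, -0.0881316 ],
       [-0.99737333,  0.0041562 , -0.07231304,  0.56372865],
       [ 0.0724069 ,  0.03072977, -0.99690166,  1.10656104],
       [ 0.        ,  0.        ,  0.        ,  1.        ]])}
0.1 [ 0.15178864 -0.65710853  0.23008351] [-3.11930743e+00 -3.55293443e-01 -1.44223303e-04] 1.0009411125176297
```

View pics/side0.png

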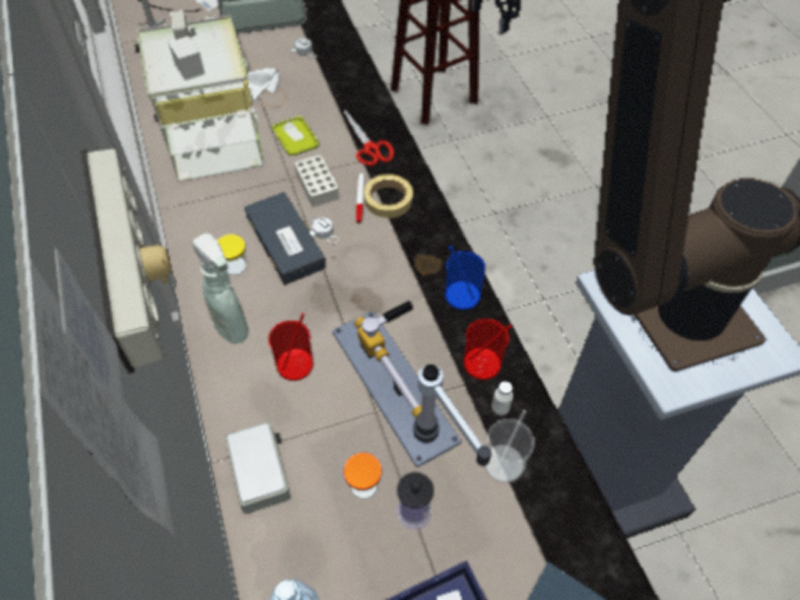

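View pics/top0.png

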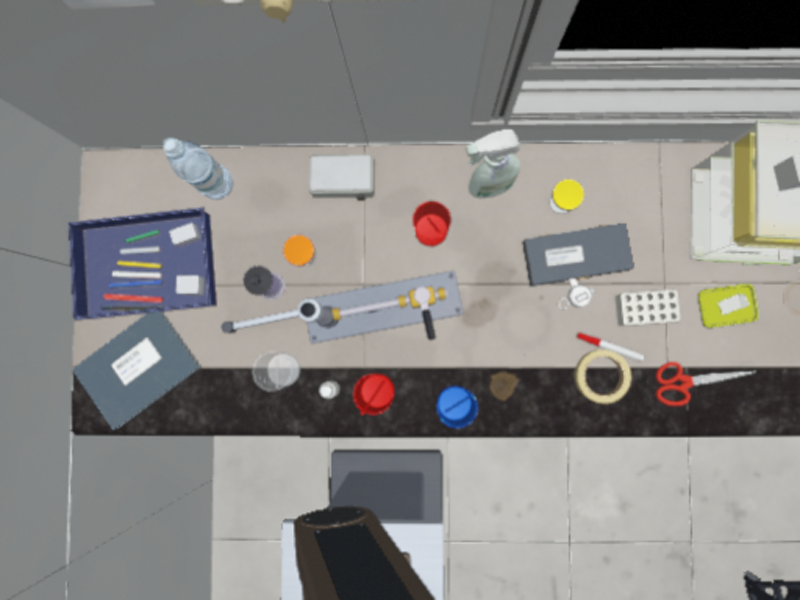

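The side view shows the cap (431,373), nozzle end (484,455), lever end (411,307) and beaker base (505,462). The top view shows the cap (311,310), nozzle end (229,326), valve (424,297), lever end (431,337) and beaker (275,371). I'll take closer crops next.

```bash
cat > h.py <<'E'
from cell import bot
import cv2, numpy as np
def cam(n):
    p=bot.camera_params(n); K=np.array([[p["fx"],0,p["cx"]],[0,p["fy"],p["cy"]],[0,0,1]]); return K,p["distortion"],p["world_to_cam"]
def w(n,u,v,z):
    K,d,T=cam(n); q=cv2.undistortPoints(np.array([[[u,v]]],float),K,d)[0,0]
    R,t=T[:3,:3],T[:3,3]; c=-R.T@t; r=R.T@np.array([q[0],q[1],1]); return c+r*(z-c[2])/r[2]
def px(n,P):
    K,d,T=cam(n); return cv2.projectPoints(np.array([P],float),cv2.Rodrigues(T[:3,:3])[0],T[:3,3],K,d)[0][0,0]
E
python3 - <<'E'
from h import *
a=cv2.imread("pics/side0.png");b=cv2.imread("pics/top0.png")
s=cv2.resize(a[280:520,320:560],(600,600),interpolation=cv2.INTER_CUBIC)
t=cv2.resize(b[240:420,210:480],(800,533),interpolation=cv2.INTER_CUBIC)
cv2.imwrite("pics/sc.png",s);cv2.imwrite("pics/tc.png",t)
k=.64
for nm,n,u,v,z in [("cap","top",311,310,.218),("cap","side",431,373,.218),("noz","top",229,326,.2),("noz","side",484,455,.2),("valve","top",424,296,.1),("valve","side",370,324,.1),("lend","top",431,337,.089),("lend","side",411,307,.089)]:
    print(nm,n,w(n,u*k,v*k,z).round(3))
E
```

```text
cap top [0.551 0.06  0.218]
cap side [0.555 0.072 0.218]
noz top [0.527 0.201 0.2  ]
noz side [0.528 0.208 0.2  ]
valve top [ 0.585 -0.124  0.1  ]
valve side [ 0.591 -0.115  0.1  ]
lend top [ 0.51  -0.137  0.089]
lend side [ 0.509 -0.132  0.089]
```

View pics/sc.png

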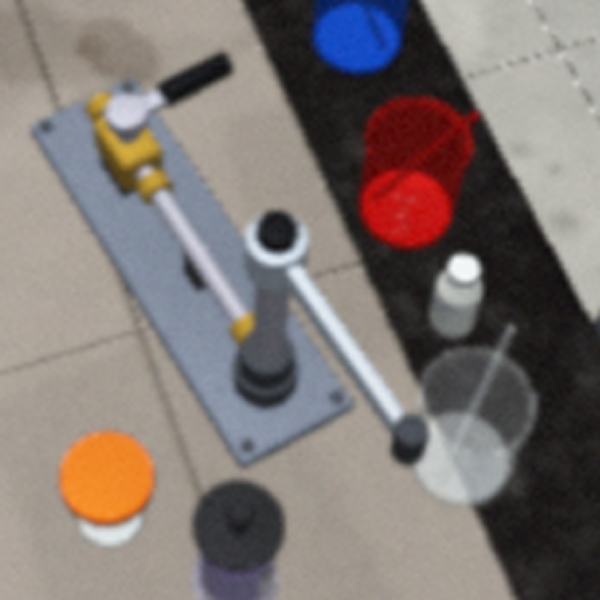

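View pics/tc.png

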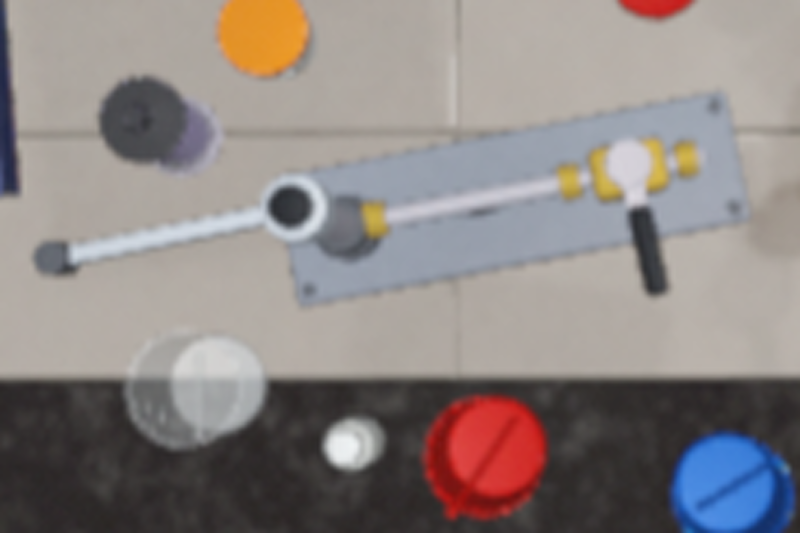

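```bash
python3 - <<'E'
from h import *
T=lambda u,v,z:w("top",(210+u*.3375)*.64,(240+v*.3377)*.64,z)
S=lambda u,v,z:w("side",(320+u*.4)*.64,(280+v*.4)*.64,z)
for nm,t,s,z in [("cap",(289,205),(276,231),.218),("nozcap",(50,258),(409,427),.2),("valve",(629,163),(127,108),.105),("lend",(657,293),(229,63),.089),("bbase",(218,383),(463,457),.003),("brim",(182,390),(478,403),.094),
 ("vialtop",(347,446),(464,268),.075),("jarknob",(138,118),(238,512),.115),("cup",(263,32),(107,475),.064)]:
    print(nm,T(*t,z).round(3),S(*s,z).round(3))
for n,c in(("base corners",[(715,105),(734,207),(310,290)]),):
    for p in c: print(T(*p,.012).round(3))
for p in [(44,127),(128,87),(337,397),(247,446)]: print(S(*p,.012).round(3))
E
```

```text
cap [0.553 0.065 0.218] [0.556 0.071 0.218]
nozcap [0.525 0.204 0.2  ] [0.526 0.202 0.2  ]
valve [ 0.586 -0.121  0.105] [ 0.59  -0.112  0.105]
lend [ 0.507 -0.138  0.089] [ 0.507 -0.136  0.089]
bbase [0.449 0.157 0.003] [0.447 0.159 0.003]
brim [0.447 0.157 0.094] [0.45  0.161 0.094]
vialtop [0.412 0.057 0.075] [0.413 0.063 0.075]
jarknob [0.615 0.181 0.115] [0.619 0.187 0.115]
cup [0.677 0.115 0.064] [0.68  0.119 0.064]
[ 0.634 -0.179  0.012]
[ 0.566 -0.191  0.012]
[0.511 0.093 0.012]
[ 0.637 -0.176  0.012]
[ 0.566 -0.19   0.012]
[0.512 0.096 0.012]
[0.582 0.109 0.012]
```

Call:
send_rows --targets '[3,-3.6,-5,0,0,0,0,6,-7.2,-7,0,0,0,0,8.7,-10.3,-7,0,0,0,0,11.3,-13.4,-7,0,0,0,0,14,-16.6,-7,0,0,0,0,16.6,-19.8,-7,0,0,0,0,19.2,-22.9,-7,0,0,0,0,21.8,-26,-7,0,0,0,0]'

```text
time: 0.77
tcp_pos: [0.294, -0.3771, 0.3008]
tool_rot: [-3.121, -0.354, -0.0]
force: [1.0, -0.2, 0.4]
finger_gap: -0.001
gripper_force: 0.0
```

Call:
send_rows --targets '[2.6,-3.1,0,0,0,0,0,5.2,-6.2,0,0,0,0,0,7.8,-9.3,0,0,0,0,0,10.4,-12.4,0,0,0,0,0,13,-15.5,0,0,0,0,0,15.6,-18.6,0,0,0,0,0,18.2,-21.7,0,0,0,0,0,20.8,-24.8,0,0,0,0,0]'

```text
time: 1.43
tcp_pos: [0.4407, -0.0887, 0.301]
tool_rot: [3.121, 0.355, 0.0]
force: [-0.1, -0.3, -1.0]
finger_gap: 0.004
gripper_force: 0.0
```

Call:
send_rows --targets '[2.6,-3.1,0,0,0,0,0,5.2,-6.2,0,0,0,0,0,7.8,-9.3,0,0,0,0,0,10.4,-12.4,0,0,0,0,0,13,-15.5,0,0,0,0,0,15.6,-18.6,0,0,0,0,0,17.3,-20.6,0,0,0,0,0,17.3,-20.6,0,0,0,0,0]'

```text
time: 2.1
tcp_pos: [0.5636, 0.1529, 0.3]
tool_rot: [-3.119, -0.363, 0.002]
force: [-0.7, -0.8, -0.1]
finger_gap: 0.003
gripper_force: 0.0
```

```bash
cat >> h.py <<'E'
from scipy.spatial.transform import Rotation as Ro
def go(x,y,z,yaw):
    "tool-frame shift (cm) and turn from the measured pose to tool-down pose"
    s=bot.sense(); R=Ro.from_rotvec(s["tool_rot"]); c,n=np.cos(yaw),np.sin(yaw)
    G=Ro.from_matrix([[c,n,0],[n,-c,0],[0,0,-1]])
    return (R.inv().apply(np.array([x,y,z])-s["tcp_pos"])*100).round(2),(R.inv()*G).as_rotvec().round(3)
def st():
    s=bot.sense(); X=Ro.from_rotvec(s["tool_rot"]).as_matrix(); print(round(s["time"],2),s["tcp_pos"].round(4),"yaw",np.arctan2(X[1,0],X[0,0]).round(3),"F",s["force"].round(1),"gap",round(s["finger_gap"],3),"j",np.round(s["joints"],2))
E
python3 - <<'E'
from h import *
st(); print(go(.575,.174,.30,.21),go(.575,.174,.172,.21))
for u,v in((375,395),(457,407)): print(w("top",u*.64,v*.64,.05).round(3))
E
```

```text
2.1 [0.5636 0.1529 0.3   ] yaw 0.231 F [-0.7 -0.8 -0.1] gap 0.003 j [0.09 0.04 1.73 0.   1.37 1.43]
(array([ 1.59, -1.79,  0.  ]), array([-0.002,  0.001,  0.021])) (array([ 1.6 , -1.77, 12.8 ]), array([-0.002,  0.001,  0.021]))
[ 0.402 -0.031  0.05 ]
[ 0.379 -0.186  0.05 ]
```

Call:
send_rows --targets '[0,0,0,0,0,0,0,0,0,2,0,0,0,0,0,0,4,0,0,0,0,0,0,6,0,0,0,0,0,0,8,0,0,0,0,0,0,10,0,0,0,0,0,0,10,0,0,0,0,0,0,10,0,0,0,0]'

```text
time: 2.77
tcp_pos: [0.5617, 0.1477, 0.2001]
tool_rot: [3.122, 0.353, -0.005]
force: [1.2, 0.7, 0.5]
finger_gap: 0.002
gripper_force: 0.0
```

```bash
python3 - <<'E'
from h import *
st(); print(go(.575,.174,.172,.21))
b=cv2.resize(bot.snapshot("top")[130:290,100:320,::-1],(800,582),interpolation=cv2.INTER_CUBIC);cv2.imwrite("pics/t1.png",b)
a=cv2.resize(bot.snapshot("side")[180:330,230:380,::-1],(600,600),interpolation=cv2.INTER_CUBIC);cv2.imwrite("pics/s1.png",a)
E
```

```text
2.77 [0.5617 0.1477 0.2001] yaw 0.225 F [1.2 0.7 0.5] gap 0.002 j [ 0.08  0.11  1.84 -0.    1.19  1.43]
(array([ 1.9 , -2.26,  2.8 ]), array([-0.   ,  0.003,  0.015]))
```

View pics/s1.png

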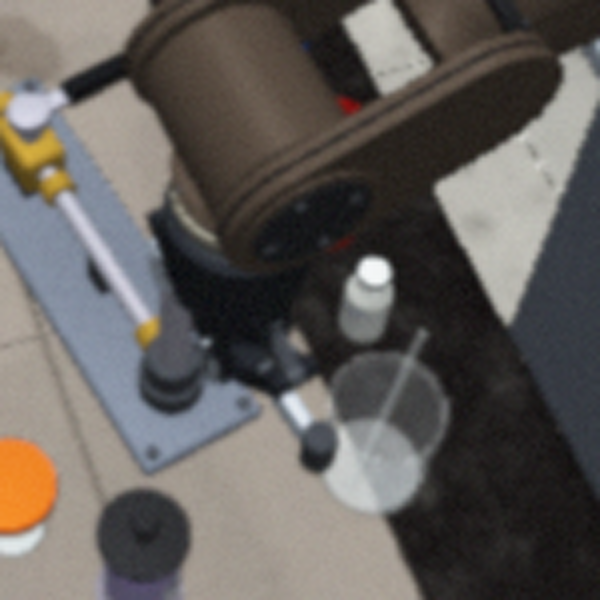

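```bash
cat >> h.py <<'E'
C=np.array([.5545,.068]); V=np.array([.588,-.118])
def arm(deg,r=.1,d=.016,z=.175,yo=np.radians(-90)):
    t=np.radians(deg); p=C+r*np.array([np.cos(t),np.sin(t)])+d*np.array([np.sin(t),-np.cos(t)])
    return (*p,z,t+yo)
E
python3 - <<'E'
from h import *
print(go(*arm(102.1,d=.025)))
for a in (102,110,118,126,134,138): print(a,go(*arm(a)))
E
```

```text
(array([-0.03, -2.35,  2.79]), array([ 0.   , -0.002,  0.015]))
102 (array([-0.91, -2.36,  2.79]), array([ 0.   , -0.002,  0.016]))
110 (array([-2.32, -2.5 ,  2.78]), array([ 0.001, -0.002, -0.123]))
118 (array([-3.73, -2.46,  2.78]), array([ 0.001, -0.002, -0.263]))
126 (array([-5.12, -2.21,  2.78]), array([ 0.001, -0.002, -0.402]))
134 (array([-6.47, -1.78,  2.77]), array([ 0.001, -0.002, -0.542]))
138 (array([-7.11, -1.49,  2.77]), array([ 0.001, -0.002, -0.612]))
```

Call:
send_rows --targets '[0,-0.6,0,0,0,0,0,0,-1.2,0,0,0,0,0,0,-1.8,0.5,0,0,0,0,0,-2.4,1,0,0,0,0,0,-2.4,1.7,0,0,0,0,0,-2.4,2.4,0,0,0,0,0,-2.4,2.8,0,0,0,0,0,-2.4,2.8,0,0,0,0]'

```text
time: 3.53
tcp_pos: [0.5564, 0.172, 0.1711]
tool_rot: [3.121, 0.355, -0.005]
force: [0.2, -0.7, 0.7]
finger_gap: -0.001
gripper_force: 0.0
```

```bash
python3 - <<'E'
from h import *
st()
for a in (102,106,110,114,118,122,126,130,134,138): print(a,go(*arm(a)))
E
```

```text
3.53 [0.5564 0.172  0.1711] yaw 0.227 F [ 0.2 -0.7  0.7] gap -0.001 j [ 0.13  0.14  1.86 -0.    1.14  1.47]
102 (array([-0.75,  0.12, -0.39]), array([-0.   ,  0.003,  0.017]))
106 (array([-1.45,  0.02, -0.38]), array([-0.   ,  0.003, -0.052]))
110 (array([-2.15, -0.03, -0.38]), array([-0.   ,  0.003, -0.122]))
114 (array([-2.86, -0.03, -0.38]), array([-0.001,  0.003, -0.192]))
118 (array([-3.57,  0.02, -0.38]), array([-0.001,  0.003, -0.262]))
122 (array([-4.27,  0.12, -0.37]), array([-0.001,  0.003, -0.332]))
126 (array([-4.96,  0.26, -0.37]), array([-0.001,  0.003, -0.402]))
130 (array([-5.64,  0.46, -0.37]), array([-0.001,  0.003, -0.471]))
134 (array([-6.3 ,  0.7 , -0.37]), array([-0.001,  0.003, -0.541]))
138 (array([-6.95,  0.98, -0.36]), array([-0.001,  0.003, -0.611]))
```

Call:
send_rows --targets '[-0.4,0.1,-0.2,0,0,0,0,-0.75,0.1,-0.2,0,0,0.01,0,-1.1,0.1,-0.2,0,0,-0.02,0,-1.45,0,-0.2,0,0,-0.05,0,-1.8,0,-0.2,0,0,-0.09,0,-2.15,0,-0.2,0,0,-0.12,0,-2.5,0,-0.2,0,0,-0.16,0,-2.86,0,-0.2,0,0,-0.19,0]'

```text
time: 4.2
tcp_pos: [0.5299, 0.166, 0.1762]
tool_rot: [-3.073, -0.651, -0.005]
force: [1.7, 1.0, -0.2]
finger_gap: 0.002
gripper_force: 0.8
```

```bash
python3 - <<'E'
from h import *
st()
for a in (114,118,122,126,130,134,138): print(a,go(*arm(a)))
E
```

```text
4.2 [0.5299 0.166  0.1762] yaw 0.418 F [ 1.7  1.  -0.2] gap 0.002 j [0.12 0.07 1.92 0.   1.14 1.27]
114 (array([-0.14, -0.05,  0.12]), array([-0.   , -0.003, -0.001]))
118 (array([-0.84, -0.13,  0.11]), array([-0.   , -0.003, -0.071]))
122 (array([-1.55, -0.17,  0.11]), array([ 0.   , -0.003, -0.141]))
126 (array([-2.26, -0.16,  0.11]), array([ 0.   , -0.003, -0.211]))
130 (array([-2.96, -0.1 ,  0.11]), array([ 0.   , -0.003, -0.281]))
134 (array([-3.66,  0.01,  0.11]), array([ 0.   , -0.003, -0.35 ]))
138 (array([-4.35,  0.17,  0.1 ]), array([ 0.001, -0.003, -0.42 ]))
```

Contact force is about 2 N, as expected. I'll continue to about 132°.

Call:
send_rows --targets '[-0.5,-0.1,0,0,0,-0.04,0,-0.9,-0.1,0,0,0,-0.07,0,-1.3,-0.15,0,0,0,-0.11,0,-1.7,-0.15,0,0,0,-0.15,0,-2.1,-0.15,0,0,0,-0.19,0,-2.5,-0.15,0,0,0,-0.23,0,-2.9,-0.1,0,0,0,-0.27,0,-3.3,-0.1,0,0,0,-0.31,0]'

```text
time: 4.87
tcp_pos: [0.4996, 0.1532, 0.1762]
tool_rot: [2.935, 1.118, 0.005]
force: [1.6, 0.0, 0.3]
finger_gap: -0.001
gripper_force: 0.8
```

```bash
python3 - <<'E'
from h import *
st()
for a in (130,134,136,138,140): print(a,go(*arm(a)))
a=cv2.resize(bot.snapshot("side")[200:320,270:390,::-1],(600,600),interpolation=cv2.INTER_CUBIC);cv2.imwrite("pics/s2.png",a)
E
```

```text
4.87 [0.4996 0.1532 0.1762] yaw 0.728 F [1.6 0.  0.3] gap -0.001 j [0.1  0.   2.   0.   1.14 0.95]
130 (array([0.33, 0.06, 0.13]), array([ 0.002, -0.003,  0.03 ]))
134 (array([-0.37, -0.05,  0.12]), array([ 0.002, -0.003, -0.04 ]))
136 (array([-0.72, -0.08,  0.12]), array([ 0.002, -0.003, -0.075]))
138 (array([-1.07, -0.1 ,  0.12]), array([ 0.002, -0.003, -0.11 ]))
140 (array([-1.43, -0.12,  0.12]), array([ 0.002, -0.003, -0.145]))
```

View pics/s2.png

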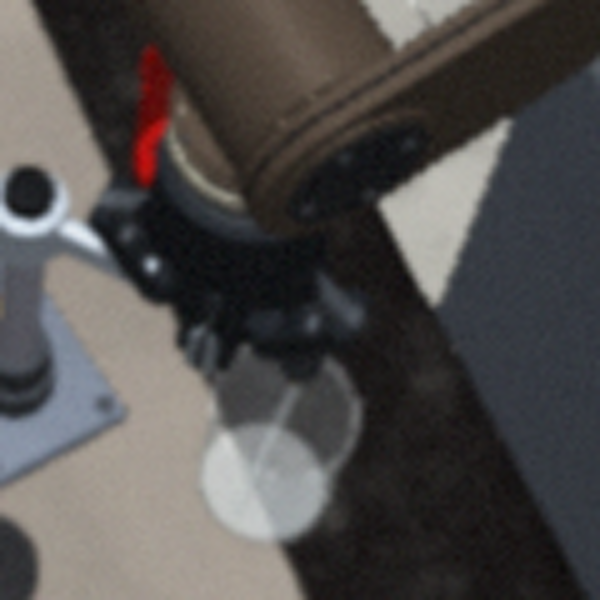

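Call:
send_rows --targets '[-0.3,0,0,0,0,-0.03,0,-0.5,-0.1,0,0,0,-0.05,0,-0.8,-0.1,0,0,0,-0.08,0,-1.0,-0.1,0,0,0,-0.1,0,-1.0,-0.1,0,0,0,-0.1,0,0,0,0,0,0,-0.1,0,1.5,0,0,0,0,-0.1,0,3,0,0,0,0,-0.1,0]'

```text
time: 5.58
tcp_pos: [0.522, 0.1736, 0.1751]
tool_rot: [2.878, 1.26, -0.001]
force: [0.8, 0.9, -0.4]
finger_gap: -0.004
gripper_force: 0.0
```

Call:
send_rows --targets '[1,0,-2,0,0,0,0,2,0,-5,0,0,0,0,3,0,-8,0,0,0,0,5,0,-11,0,0,0,0,8,0,-12,0,0,0,0,11,0,-12,0,0,0,0,11,0,-12,0,0,0,0,11,0,-12,0,0,0,0]'

```text
time: 6.25
tcp_pos: [0.5964, 0.2552, 0.2939]
tool_rot: [2.876, 1.263, -0.004]
force: [0.0, -0.6, -0.9]
finger_gap: 0.001
gripper_force: 0.0
```

```bash
python3 - <<'E'
from h import *
st()
a=cv2.resize(bot.snapshot("side")[200:320,250:370,::-1],(600,600),interpolation=cv2.INTER_CUBIC)
b=cv2.resize(bot.snapshot("top")[180:280,130:230,::-1],(600,600),interpolation=cv2.INTER_CUBIC)
cv2.imwrite("pics/st3.png",cv2.resize(np.hstack([a,b]),(800,400),interpolation=cv2.INTER_AREA))
E
```

```text
6.25 [0.5964 0.2552 0.2939] yaw 0.828 F [ 0.  -0.6 -0.9] gap 0.001 j [ 0.25  0.19  1.58 -0.    1.38  0.99]
```

View pics/st3.png

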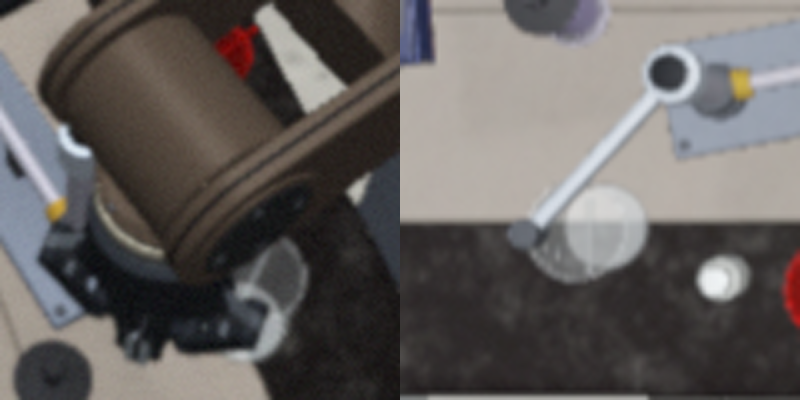

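The top view is clear: cap at (671,73), nozzle end at (522,236), beaker base at (606,227), and the other vessels undisturbed.

```bash
python3 - <<'E'
from h import *
T=lambda u,v,z:w("top",130+(u-400)/4,180+v/4,z)
c=T(671,73,.218);n=T(522,236,.2);b=T(606,227,.003)
print(c,n,b)
f=lambda p:np.degrees(np.arctan2(p[1]-c[1],p[0]-c[0]))
print(f(n),f(b),np.linalg.norm((n-c)[:2]),np.linalg.norm((b-c)[:2]), n-b)
E
```

```text
[0.55177206 0.06304222 0.218     ] [0.44785168 0.1627186  0.2       ] [0.44773613 0.15658922 0.003     ]
136.19416268140094 138.03876040003567 0.14399593112137812 0.1399089551822923 [1.15542556e-04 6.12938328e-03 1.97000000e-01]
```

Call:
send_rows --targets '[-3,0,0,0,0,0,0,-6,0,0,0,0,0,0,-8,0,2,0,0,0,0,-9,0,5,0,0,0,0,-9.5,0,8,0,0,0,0,-10,0,11,0,0,0,0,-10.5,0,12,0,0,0,0,-10.5,0,12,0,0,0,0]'

```text
time: 7.02
tcp_pos: [0.5214, 0.1756, 0.1716]
tool_rot: [-2.876, -1.259, 0.012]
force: [1.0, -0.0, -0.2]
finger_gap: -0.001
gripper_force: 0.0
```

```bash
python3 - <<'E'
from h import *
st()
for a in (136,138,139.8): print(a,go(*arm(a)))
E
```

```text
7.02 [0.5214 0.1756 0.1716] yaw 0.826 F [ 1.  -0.  -0.2] gap -0.001 j [ 0.14  0.07  1.93 -0.    1.14  0.89]
136 (array([-3.84, -0.24, -0.32]), array([-0.005,  0.006,  0.023]))
138 (array([-4.19, -0.29, -0.31]), array([-0.005,  0.006, -0.012]))
139.8 (array([-4.51, -0.34, -0.31]), array([-0.005,  0.006, -0.044]))
```

Call:
send_rows --targets '[-1.5,-0.2,-0.2,0,0,-0.02,0,-2.8,-0.3,-0.2,0,0,-0.04,0,-3.6,-0.3,-0.2,0,0,-0.04,0,-4,-0.3,-0.2,0,0,-0.04,0,-4.25,-0.3,-0.2,0,0,-0.04,0,-4.5,-0.3,-0.2,0,0,-0.04,0,-4.5,-0.3,-0.2,0,0,-0.04,0,-4.5,-0.3,-0.2,0,0,-0.04,0]'

```text
time: 7.68
tcp_pos: [0.4924, 0.146, 0.1775]
tool_rot: [2.851, 1.319, 0.001]
force: [-0.9, 1.3, -0.3]
finger_gap: 0.001
gripper_force: 0.0
```

```bash
python3 - <<'E'
from h import *
st()
print(go(*arm(139.8)))
E
```

```text
7.68 [0.4924 0.146  0.1775] yaw 0.867 F [-0.9  1.3 -0.3] gap 0.001 j [ 0.09 -0.02  2.02  0.    1.14  0.79]
(array([-0.35, -0.22,  0.25]), array([ 0.   , -0.   , -0.003]))
```

Call:
send_rows --targets '[1,0,0,0,0,0,0,3,0,0,0,0,0,0,5,0,-2,0,0,0,0,7,0,-5,0,0,0,0,9,0,-8,0,0,0,0,12,0,-12,0,0,0,0,12,0,-12,0,0,0,0,12,0,-12,0,0,0,0]'

```text
time: 8.35
tcp_pos: [0.5722, 0.2395, 0.301]
tool_rot: [2.849, 1.321, 0.011]
force: [1.0, -1.2, -0.6]
finger_gap: -0.003
gripper_force: 0.0
```

```bash
python3 - <<'E'
from h import *
st()
b=cv2.resize(bot.snapshot("top")[180:280,130:230,::-1],(600,600),interpolation=cv2.INTER_CUBIC)
cv2.imwrite("pics/t4.png",b)
E
```

```text
8.35 [0.5722 0.2395 0.301 ] yaw 0.869 F [ 1.  -1.2 -0.6] gap -0.003 j [0.23 0.12 1.65 0.   1.37 0.93]
```

View pics/t4.png

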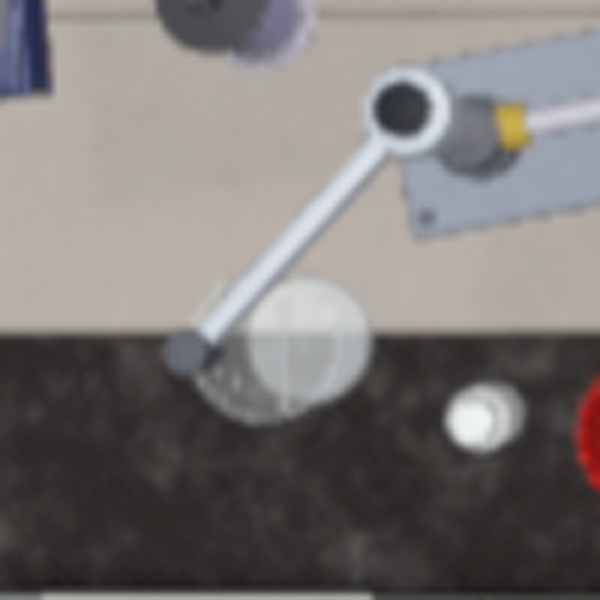

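The arm barely moved: cap (404,108), nozzle (185,352) in this crop. The finger stopped about 3.5 mm short, so I'll push again and settle longer.

Call:
send_rows --targets '[-3,0,0,0,0,0,0,-5,0,4,0,0,0,0,-7,0,8,0,0,0,0,-8,0,12,0,0,0,0,-9,0,12,0,0,0,0,-10,0,12,0,0,0,0,-11,0,12,0,0,0,0,-11,0,12,0,0,0,0]'

```text
time: 9.07
tcp_pos: [0.4979, 0.1524, 0.1776]
tool_rot: [2.852, 1.318, 0.0]
force: [-0.7, -0.2, -0.1]
finger_gap: -0.002
gripper_force: 0.0
```

```bash
python3 - <<'E'
from h import *
bot.snapshot("side");bot.snapshot("side");st()
for a in (138,139.8,140.5): print(a,go(*arm(a)))
E
```

```text
9.17 [0.4996 0.1534 0.179 ] yaw 0.866 F [-0.1 -0.7 -0.7] gap -0.003 j [ 0.1  -0.    2.    0.    1.14  0.81]
138 (array([-1.07, -0.23,  0.4 ]), array([ 0.002, -0.003,  0.028]))
139.8 (array([-1.38, -0.29,  0.39]), array([ 0.002, -0.003, -0.003]))
140.5 (array([-1.5 , -0.31,  0.39]), array([ 0.002, -0.003, -0.015]))
```

Call:
send_rows --targets '[-0.3,-0.1,0.2,0,0,0,0,-0.6,-0.2,0.3,0,0,0,0,-0.9,-0.2,0.3,0,0,0,0,-1.1,-0.3,0.3,0,0,0,0,-1.25,-0.3,0.3,0,0,0,0,-1.4,-0.3,0.3,0,0,0,0,-1.4,-0.3,0.3,0,0,0,0,-1.4,-0.3,0.3,0,0,0,0]'

```text
time: 9.83
tcp_pos: [0.4872, 0.1448, 0.1744]
tool_rot: [-2.851, -1.319, -0.0]
force: [-0.3, 1.8, 0.4]
finger_gap: 0.001
gripper_force: 0.4
```

```bash
cat >> h.py <<'E'
def barang():
    im=bot.snapshot("top").astype(int); m=(im.min(2)>195); m[:200]=0;m[236:]=0;m[:,:160]=0;m[:,195:]=0
    v,u=np.nonzero(m); P=np.array([w("top",a,b,.2)[:2] for a,b in zip(u,v)])
    d=np.linalg.svd(P-P.mean(0))[2][0]; print("n",len(P),"bar",np.degrees(np.arctan2(abs(d[1]),-abs(d[0]))),P.mean(0), "from cap",np.degrees(np.arctan2(*(P.mean(0)-[.5518,.0630])[::-1])))
E
python3 - <<'E'
from h import *
bot.snapshot("side");st();print(go(*arm(139.8)));barang()
E
```

```text
9.88 [0.4872 0.1448 0.1744] yaw 0.867 F [ 0.4  0.9 -0.2] gap 0.003 j [ 0.09 -0.03  2.03 -0.    1.14  0.79]
(array([ 0.08,  0.09, -0.06]), array([ 0.   ,  0.   , -0.002]))
n 204 bar 155.6102719715405 [0.48567398 0.1083074 ] from cap 145.5823234775188
```

Call:
send_rows --targets '[1,0,0,0,0,0,0,3,0,0,0,0,0,0,5,0,-2,0,0,0,0,7,0,-5,0,0,0,0,9,0,-8,0,0,0,0,12,0,-12,0,0,0,0,12,0,-12,0,0,0,0,12,0,-12,0,0,0,0]'

```text
time: 10.6
tcp_pos: [0.5672, 0.238, 0.2979]
tool_rot: [2.849, 1.321, 0.01]
force: [0.5, 0.3, 0.2]
finger_gap: -0.002
gripper_force: 0.0
```

```bash
python3 - <<'E'
from h import *
st();barang()
b=cv2.resize(bot.snapshot("top")[180:280,130:230,::-1],(600,600),interpolation=cv2.INTER_CUBIC)
cv2.imwrite("pics/t5.png",b)
# old and new bar angle, same method, from the crops
for f in("t4","t5"):
    im=cv2.imread(f"pics/{f}.png").astype(int); m=im.min(2)>190; m[:150]=0;m[330:]=0;m[:,:190]=0;m[:,400:]=0
    n,l,s,_=cv2.connectedComponentsWithStats(m.astype(np.uint8)); k=1+np.argmax(s[1:,4]); v,u=np.nonzero(l==k)
    g=lambda u,v:w("top",130+u/6,180+v/6,.195)[:2]
    vx,vy,x,y=cv2.fitLine(np.c_[u,v].astype(np.float32),2,0,.01,.01).ravel()
    a,b2=g(x,y),g(x+vx*50,y+vy*50); d=a-b2; print(f,s[k],np.degrees(np.arctan2(abs(d[1]),-abs(d[0]))), "pt",a)
E
```

```text
10.6 [0.5672 0.238  0.2979] yaw 0.868 F [0.5 0.3 0.2] gap -0.002 j [ 0.23  0.11  1.66 -0.    1.36  0.93]
n 218 bar 150.93617153452632 [0.48462898 0.11031004] from cap 144.8421127755198
t4 [ 251  280  113   50 4339] 90.07703459853164 pt [0.46724156 0.11005266]
t5 [ 214  150  172  180 4181] 139.62501201771485 pt [0.49760962 0.11335786]
```

```bash
cat >> h.py <<'E'
def lev(deg,r=.06,d=.0225,z=.082):
    t=np.radians(deg); p=V+r*np.array([np.cos(t),np.sin(t)])+d*np.array([np.sin(t),-np.cos(t)])
    return (*p,z,t-np.pi)
E
python3 - <<'E'
from h import *
print(lev(192,d=.05),go(*lev(192,d=.05,z=.3)))
E
```

```text
(np.float64(0.5189155594150837), np.float64(-0.08156732141237527), 0.082, np.float64(0.20943951023931984)) (array([-27.17,  17.1 ,  -0.69]), array([-0.   ,  0.003,  0.658]))
```

Call:
send_rows --targets '[-2.7,1.7,-0.7,0,0,0.06,0,-5.4,3.4,-0.7,0,0,0.14,0,-8.1,5.1,-0.7,0,0,0.22,0,-10.8,6.8,-0.7,0,0,0.3,0,-13.5,8.5,-0.7,0,0,0.38,0,-16.2,10.2,-0.7,0,0,0.46,0,-18.9,11.9,-0.7,0,0,0.54,0,-21.6,13.6,-0.7,0,0,0.62,0]'

```text
time: 11.37
tcp_pos: [0.5263, -0.018, 0.2981]
tool_rot: [-3.117, -0.379, 0.008]
force: [0.5, 0.5, -0.2]
finger_gap: 0.005
gripper_force: 0.0
```

```bash
python3 - <<'E'
from h import *
st();print(go(*lev(192,d=.05)))
E
```

```text
11.37 [ 0.5263 -0.018   0.2981] yaw 0.242 F [ 0.5  0.5 -0.2] gap 0.005 j [-0.23 -0.09  1.86 -0.    1.38  1.1 ]
(array([-2.14,  6.04, 21.61]), array([-0.002,  0.005,  0.033]))
```

Call:
send_rows --targets '[-0.7,2,0,0,0,0,0,-1.4,4,0,0,0,0.03,0,-2.1,6,0,0,0,0.03,0,-2.1,6,3,0,0,0.03,0,-2.1,6,6,0,0,0.03,0,-2.1,6,9,0,0,0.03,0,-2.1,6,12,0,0,0.03,0,-2.1,6,14,0,0,0.03,0]'

```text
time: 12.03
tcp_pos: [0.5188, -0.079, 0.1551]
tool_rot: [-3.119, -0.338, 0.014]
force: [-0.2, -0.1, -0.3]
finger_gap: 0.003
gripper_force: 0.0
```

```bash
python3 - <<'E'
from h import *
bot.snapshot("side");bot.snapshot("side");st();print(go(*lev(192,d=.05)))
E
```

```text
12.13 [ 0.5176 -0.0785  0.154 ] yaw 0.216 F [-0.9  0.7  0.1] gap -0.0 j [-0.34  0.04  2.01 -0.    1.11  1.01]
(array([0.15, 0.39, 7.2 ]), array([-0.007,  0.012,  0.006]))
```

Call:
send_rows --targets '[0,0,1.5,0,0,0,0,0,0,3,0,0,0,0,0,0,4.5,0,0,0,0,0,0,6,0,0,0,0,0,0,7,0,0,0,0,0,0,7,0,0,0,0,0,0,7,0,0,0,0,0,0,7,0,0,0,0]'

```text
time: 12.8
tcp_pos: [0.5236, -0.08, 0.0924]
tool_rot: [3.122, 0.34, 0.002]
force: [0.8, 0.9, 0.7]
finger_gap: -0.001
gripper_force: 0.0
```

```bash
python3 - <<'E'
from h import *
st()
for a in (192,200,208,216,224): print(a,go(*lev(a)))
E
```

```text
12.8 [ 0.5236 -0.08    0.0924] yaw 0.217 F [0.8 0.9 0.7] gap -0.001 j [-0.34  0.13  2.04 -0.    0.97  1.01]
192 (array([-0.52,  2.8 ,  1.04]), array([ 0.001, -0.001,  0.007]))
200 (array([-0.78,  3.65,  1.04]), array([ 0.001, -0.001, -0.132]))
208 (array([-0.92,  4.54,  1.04]), array([ 0.001, -0.001, -0.272]))
216 (array([-0.93,  5.43,  1.04]), array([ 0.001, -0.001, -0.412]))
224 (array([-0.82,  6.32,  1.04]), array([ 0.001, -0.001, -0.551]))
```

Call:
send_rows --targets '[-0.1,0,0.5,0,0,0,0,-0.3,0.8,0.8,0,0,0,0,-0.4,1.6,0.8,0,0,0,0,-0.5,2.3,0.8,0,0,0,0,-0.5,2.8,0.8,0,0,0,0,-0.6,3.2,0.8,0,0,-0.06,0,-0.8,3.65,0.8,0,0,-0.13,0,-0.8,4.1,0.8,0,0,-0.2,0]'

```text
time: 13.47
tcp_pos: [0.5236, -0.1215, 0.0833]
tool_rot: [-3.071, -0.653, 0.001]
force: [-2.0, 2.2, 2.6]
finger_gap: 0.002
gripper_force: 1.6
```

```bash
python3 - <<'E'
from h import *
st()
for a in (204,212,220,228,236,244): print(a,go(*lev(a)))
E
```

```text
13.47 [ 0.5236 -0.1215  0.0833] yaw 0.419 F [-2.   2.2  2.6] gap 0.002 j [-0.42  0.16  2.02  0.    0.96  0.73]
204 (array([0.02, 0.05, 0.13]), array([-0.002,  0.   ,  0.   ]))
212 (array([-0.23,  0.9 ,  0.13]), array([-0.002,  0.   , -0.139]))
220 (array([-0.37,  1.79,  0.13]), array([-0.002,  0.   , -0.279]))
228 (array([-0.37,  2.68,  0.13]), array([-0.002, -0.   , -0.419]))
236 (array([-0.26,  3.57,  0.13]), array([-0.002, -0.   , -0.558]))
244 (array([-0.02,  4.43,  0.12]), array([-0.002, -0.   , -0.698]))
```

Call:
send_rows --targets '[-0.1,0.45,0,0,0,-0.07,0,-0.2,0.9,0,0,0,-0.14,0,-0.3,1.35,0,0,0,-0.21,0,-0.37,1.8,0,0,0,-0.28,0,-0.37,2.25,0,0,0,-0.35,0,-0.37,2.7,0,0,0,-0.42,0,-0.3,3.15,0,0,0,-0.49,0,-0.26,3.6,0,0,0,-0.56,0]'

```text
time: 14.13
tcp_pos: [0.5351, -0.1558, 0.0829]
tool_rot: [-2.769, -1.477, 0.004]
force: [-2.1, 2.0, 1.1]
finger_gap: 0.003
gripper_force: 1.6
```

```bash
python3 - <<'E'
from h import *
st()
for a in (236,244,252,260,268,276): print(a,go(*lev(a)))
E
```

```text
14.13 [ 0.5351 -0.1558  0.0829] yaw 0.98 F [-2.1  2.   1.1] gap 0.003 j [-0.47  0.2   1.97 -0.    0.97  0.13]
236 (array([0.09, 0.03, 0.09]), array([-0.004,  0.001,  0.002]))
244 (array([-0.16,  0.88,  0.09]), array([-0.004,  0.001, -0.137]))
252 (array([-0.3 ,  1.77,  0.09]), array([-0.004,  0.   , -0.277]))
260 (array([-0.31,  2.66,  0.08]), array([-0.004, -0.   , -0.417]))
268 (array([-0.2 ,  3.55,  0.08]), array([-0.004, -0.   , -0.556]))
276 (array([0.04, 4.41, 0.07]), array([-0.004, -0.001, -0.696]))
```

Call:
send_rows --targets '[0,0.45,0,0,0,-0.07,0,-0.1,0.9,0,0,0,-0.14,0,-0.2,1.35,0,0,0,-0.21,0,-0.3,1.8,0,0,0,-0.28,0,-0.3,2.25,0,0,0,-0.35,0,-0.3,2.7,0,0,0,-0.42,0,-0.25,3.15,0,0,0,-0.49,0,-0.2,3.6,0,0,0,-0.56,0]'

```text
time: 14.8
tcp_pos: [0.5637, -0.1781, 0.0827]
tool_rot: [-2.253, -2.185, 0.004]
force: [-2.3, -0.6, 0.1]
finger_gap: 0.0
gripper_force: 1.6
```

```bash
python3 - <<'E'
from h import *
st()
for a in (268,272,276,280,281): print(a,go(*lev(a)))
E
```

```text
14.8 [ 0.5637 -0.1781  0.0827] yaw 1.54 F [-2.3 -0.6  0.1] gap 0.0 j [-0.48  0.27  1.89 -0.    0.99 -0.45]
268 (array([ 0.09, -0.03,  0.07]), array([-0.004, -0.   ,  0.004]))
272 (array([-0.06,  0.4 ,  0.06]), array([-0.004, -0.001, -0.066]))
276 (array([-0.17,  0.83,  0.06]), array([-0.004, -0.001, -0.136]))
280 (array([-0.26,  1.27,  0.06]), array([-0.004, -0.001, -0.205]))
281 (array([-0.27,  1.38,  0.06]), array([-0.004, -0.001, -0.223]))
```

Call:
send_rows --targets '[0,0.3,0,0,0,-0.05,0,-0.1,0.6,0,0,0,-0.1,0,-0.2,0.85,0,0,0,-0.14,0,-0.2,1.05,0,0,0,-0.17,0,-0.25,1.2,0,0,0,-0.2,0,-0.25,1.3,0,0,0,-0.21,0,-0.25,1.3,0,0,0,-0.21,0,-0.25,1.3,0,0,0,-0.21,0]'

```text
time: 15.47
tcp_pos: [0.5772, -0.1809, 0.0829]
tool_rot: [-2.018, -2.407, 0.002]
force: [-2.3, -2.5, -1.6]
finger_gap: -0.003
gripper_force: 1.6
```

```bash
python3 - <<'E'
from h import *
st()
for a in (280,281,282): print(a,go(*lev(a)))
E
```

```text
15.47 [ 0.5772 -0.1809  0.0829] yaw 1.746 F [-2.3 -2.5 -1.6] gap -0.003 j [-0.47  0.3   1.86 -0.    0.99 -0.65]
280 (array([ 0.01, -0.1 ,  0.09]), array([-0.002,  0.   ,  0.001]))
281 (array([-0.03,  0.01,  0.09]), array([-0.002,  0.   , -0.017]))
282 (array([-0.07,  0.11,  0.09]), array([-0.002,  0.   , -0.034]))
```

Call:
send_rows --targets '[0,-0.6,0,0,0,0,0,0,-1.5,0,0,0,0,0,0,-2.5,0,0,0,0,0,0,-3.5,0,0,0,0,0,0,-4,-3,0,0,0,0,0,-4,-7,0,0,0,0,0,-4,-11,0,0,0,0,0,-4,-15,0,0,0,0]'

```text
time: 16.13
tcp_pos: [0.5372, -0.1869, 0.2346]
tool_rot: [-2.018, -2.407, -0.001]
force: [0.2, -0.3, 0.5]
finger_gap: -0.002
gripper_force: 0.0
```

Call:
send_rows --targets '[0,-4,-3,0,0,0,0,0,-8,-6,0,0,0,0,0,-8,-9,0,0,0,0,0,-8,-10,0,0,0,0,0,-8,-10,0,0,0,0,0,-8,-10,0,0,0,0,0,-8,-10,0,0,0,0,0,-8,-10,0,0,0,0]'

```text
time: 16.8
tcp_pos: [0.4592, -0.2006, 0.3304]
tool_rot: [-2.014, -2.405, 0.0]
force: [-0.5, 0.4, -0.5]
finger_gap: -0.005
gripper_force: 0.0
```

```bash
python3 - <<'E'
from h import *
st()
b=cv2.resize(bot.snapshot("top")[150:270,130:320,::-1],(800,505),interpolation=cv2.INTER_CUBIC);cv2.imwrite("pics/t6.png",b)
E
```

```text
16.8 [ 0.4592 -0.2006  0.3304] yaw 1.747 F [-0.5  0.4 -0.5] gap -0.005 j [-0.61 -0.16  1.87  0.    1.44 -0.79]
```

View pics/t6.png

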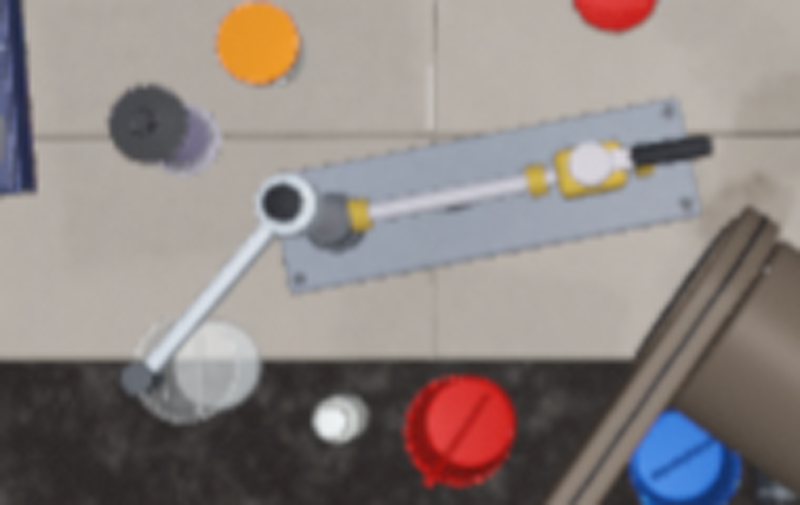

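The lever runs from (592,163) to (711,146) and the pipe from (362,214) to (540,180). Cap (283,203), nozzle (139,378) and beaker base (213,367) look right, and the vessels haven't moved. The lever may be a few degrees short.

```bash
python3 - <<'E'
from h import *
k=190/800
T=lambda u,v,z:w("top",130+u*k,150+v*k,z)
A=lambda p,q:np.degrees(np.arctan2(*(q-p)[:2][::-1]))%360
print("lever",A(T(592,163,.105),T(711,146,.089)),A(T(634,157,.098),T(711,146,.098)))
print("pipe",A(T(362,214,.046),T(540,180,.046)),"plate",A(T(306,172,.012),T(678,100,.012)),A(T(295,292,.012),T(697,213,.012)))
c,n,b=T(283,203,.218),T(139,378,.2),T(213,367,.003); print(c,n,b,A(c,n),A(c,b))
print(go(*lev(281,d=.06)),lev(283))
E
```

```text
lever 279.0029557276504 277.88856024114335
pipe 280.58176761395856 plate 280.68887275862863 280.931134316667
[0.55187367 0.06442167 0.218     ] [0.44586156 0.1561085  0.2       ] [0.44645377 0.15944822 0.003     ] 139.14441146554296 137.96818408685505
(array([-0.3 ,  8.29, 24.83]), array([-0.003, -0.003, -0.015])) (np.float64(0.5795737368029641), np.float64(-0.18152360260985106), 0.082, np.float64(1.7976891295541595))
```

The nozzle is within about 3 mm of the beaker's middle, but the lever is about 2° short. I'll give it one more gentle nudge.

Call:
send_rows --targets '[0,4,3,0,0,0,0,0,7,7,0,0,0,0,-0.2,8,11,0,0,0,0,-0.3,8,15,0,0,0,0,-0.3,8,19,0,0,0,0,-0.3,8,22,0,0,0,0,-0.3,8,24.5,0,0,0,0,-0.3,8,24.5,0,0,0,0]'

```text
time: 17.52
tcp_pos: [0.5336, -0.1867, 0.079]
tool_rot: [-2.006, -2.395, 0.005]
force: [-0.8, 1.1, -0.4]
finger_gap: 0.001
gripper_force: 0.0
```

```bash
python3 - <<'E'
from h import *
bot.snapshot("side");bot.snapshot("side");st()
for a in (279,281,283): print(a,go(*lev(a)))
E
```

```text
17.62 [ 0.5382 -0.1894  0.0866] yaw 1.747 F [0.6 0.2 0.3] gap -0.002 j [-0.52  0.22  1.94  0.    0.98 -0.69]
279 (array([0.2 , 3.79, 0.44]), array([-0.003, -0.003,  0.019]))
281 (array([0.12, 4.  , 0.44]), array([-0.003, -0.003, -0.016]))
283 (array([0.05, 4.21, 0.44]), array([-0.003, -0.003, -0.051]))
```

Call:
send_rows --targets '[0,1.2,0.2,0,0,0,0,0,2.4,0.3,0,0,0,0,0.1,3.2,0.3,0,0,-0.02,0,0.1,3.7,0.3,0,0,-0.04,0,0.1,4,0.3,0,0,-0.05,0,0.1,4.2,0.3,0,0,-0.05,0,0.1,4.25,0.3,0,0,-0.05,0,0.1,4.25,0.3,0,0,-0.05,0]'

```text
time: 18.28
tcp_pos: [0.581, -0.1822, 0.0862]
tool_rot: [1.956, 2.457, 0.0]
force: [-1.7, 0.2, 0.6]
finger_gap: -0.002
gripper_force: 0.8
```

```bash
python3 - <<'E'
from h import *
bot.snapshot("side");bot.snapshot("side");st()
for a in (281,283): print(a,go(*lev(a)))
E
```

```text
18.38 [ 0.5804 -0.1814  0.0848] yaw 1.796 F [-1.  -0.3 -0.1] gap 0.002 j [-0.47  0.3   1.85  0.    0.99 -0.7 ]
281 (array([ 0.09, -0.29,  0.28]), array([ 0.   , -0.001,  0.033]))
283 (array([ 0.01, -0.08,  0.28]), array([ 0.   , -0.001, -0.002]))
```

Call:
send_rows --targets '[0,-0.6,0,0,0,0,0,0,-1.5,0,0,0,0,0,0,-2.5,0,0,0,0,0,0,-3.5,0,0,0,0,0,0,-4,-3,0,0,0,0,0,-4,-7,0,0,0,0,0,-4,-11,0,0,0,0,0,-4,-15,0,0,0,0]'

```text
time: 19.05
tcp_pos: [0.5401, -0.1906, 0.2362]
tool_rot: [-1.957, -2.456, 0.0]
force: [1.3, -0.7, 0.2]
finger_gap: -0.0
gripper_force: 0.0
```

Call:
send_rows --targets '[0,-4,-3,0,0,0,0,0,-8,-6,0,0,0,0,0,-8,-9,0,0,0,0,0,-8,-10,0,0,0,0,0,-8,-10,0,0,0,0,0,-8,-10,0,0,0,0,0,-8,-10,0,0,0,0,0,-8,-10,0,0,0,0]'

```text
time: 19.72
tcp_pos: [0.4633, -0.208, 0.3323]
tool_rot: [-1.953, -2.454, 0.0]
force: [0.4, 0.6, -1.2]
finger_gap: 0.003
gripper_force: 0.0
```

```bash
python3 - <<'E'
from h import *
st()
b=cv2.resize(bot.snapshot("top")[150:270,130:320,::-1],(800,505),interpolation=cv2.INTER_CUBIC);cv2.imwrite("pics/t7.png",b)
E
```

```text
19.72 [ 0.4633 -0.208   0.3323] yaw 1.797 F [ 0.4  0.6 -1.2] gap 0.003 j [-0.62 -0.15  1.85  0.    1.44 -0.85]
```

View pics/t7.png

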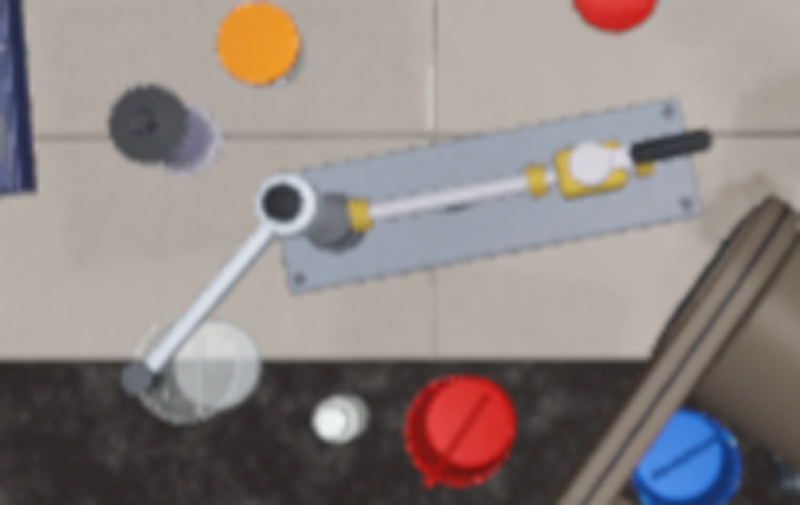

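The lever now runs from (592,163) to (711,139), about 11.4°, parallel to the pipe at 10.8°. The nozzle at (139,378) is unchanged and the vessels are undisturbed, so I'm handing in.

```bash
python3 -c "
from cell import bot
print(bot.hand_in())"
```

```text
the job is handed in; nothing more can be done
None
```

I handed the job in at about 20 s of the 64 s: the nozzle is over the beaker's middle (about 3 mm off), and the valve lever, pushed after it, lies in line with the pipe to within about 1°; no vessel moved in the last picture.

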